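Push the loaded egg tray home in the drying rack

TASK

Push the steel tray that holds the eggs straight along its lane until it is fully home against the back stop of the drying rack, keeping it flat and not forcing it: it jams if pushed off-centre. Leave the empty tray where it is.

Things in the scene. Friction and masses are not known exactly. Their poses are not given: they have to be found in the camera images.
- rack: Fixed drying rack: white deck 300 (x) by 494 mm, 10 mm thick, open in front (-x), with three guide strips (x -30 to 140) and a back stop (face at x = 140), tops 42 mm above the table. Origin: centre of the deck's underside, on the table; x runs along the lanes to the stop. Lane centre lines y = +120 and -120, each 226 wide. A tray fully home against the stop has its centre at x = 75.
- egg_tray: Loose steel tray holding 4 white eggs: 130 mm along the lane (x), 220 across, 30 high, walls 3. Origin: centre of its underside, on the deck; x to the stop. In either lane, 85 to 110 short of home, 3 play each side. About 0.7 kg; slides at a few N pushed on the near wall (65 from the origin) within 20 of its centre line, skews and jams between the strips if pushed far to one side.
- empty_tray: The same steel tray without eggs, in the other lane, also not fully in; to be left alone. Origin and axes as for the egg tray.

How it is judged:
By the outcome, as a careful person would: the job done as asked, in the order asked, and still so for the second after the job is handed in, with the robot touching nothing.
It also fails if it takes over 32 s, if anything falls off the work surface, if the arm or the gripper's body presses on something with over 40 N, if the wrist force passes 120 N, or if a joint passes its speed limit or range.

ROBOT

A 7-joint arm with a two-finger parallel gripper is mounted at the origin on the work surface. World frame = base frame: x ahead of the robot, y to its left, z up, the work surface at z = 0. Lengths are in m, angles in rad, forces in N, time in s.
With the tool pointing down it reaches from about 0.425 to 0.95 m from the base axis. Payload 4.7 kg.
Tool frame: the origin (TCP) lies on the mounting face of the last link; the fingertips stand 182 mm ahead of it and the grasp point (between the pads) lies 164 mm ahead of it; z points along the fingers, y is the direction in which the jaws open and shut (so a half turn about z gives the same grasp; the last joint's range is limited). The gripper opens to 87 mm and grips with 3 to 60 N. Pads are 19 mm wide; open, the fingers measure 117 mm over their backs; the gripper's body (75 mm by 190 mm) begins 51 mm behind the grasp point.
Start: joints at [1.22, 0.469, -0.049, 1.532, 0.024, 1.141, -0.082], TCP at [0.214, -0.64, 0.405] pointing down, gripper open.
Joint ranges: [-2.59, 2.59], [-0.33, 1.99], [-1.39, 1.29], [0.1, 2.45], [-1.04, 4.18], [0.21, 1.99], [-2.66, 2.66]. Speed limits (rad/s): [2.57, 2.57, 3.14, 3.14, 3.14, 3.14, 3.14].

INTERFACE

Orientations are given as a 3x3 rotation matrix whose columns are the frame's x, y, z axes.
In Python, from cell import ctrl, grab_frame, workorder gives the robot as it stands.
- The arm moves only by the tool move_arm, never from a script. Its argument "rows" is one flat list of numbers, 7 for each row, row after row: the shift along the tool's x, y, z in m, then the turn, a rotation vector about the tool's x, y, z in degrees, then the opening, from 0 (shut) to 1 (fully open). A call has 1 to 12 rows; each row is the pose to reach, as a shift and turn from the pose measured when the call began, along the tool's axes at that moment; what a row does not reach only later rows make up. A row lasts 1/8 s, in which the tool goes at most 62.5 mm and 10.7 degrees, less where a joint would pass 70% of its speed; a pose out of reach is approached as far as the arm can. A call with a gripper value outside its range is refused whole. The fingers move at their own pace and stop on an object; "newtons" is the grip in N (left out, the last holds). Time passes only in rows, so rows that repeat a pose let the fingers close. It gives the time, the measured TCP pose, the force and the opening at its end, in the units of the state.
- ctrl.read_state(): the state, without advancing time (a new reading comes with each control period).
- grab_frame(name): name is "scene" or "top" or "wrist"; returns a dict with "frame" (400x640x3 uint8, blue, green, red), "range_z" (400x640 float32, m along the optical axis (not along the pixel's ray), 0 where there is no reading), "K" (3x3 intrinsics, pixels), "R" (3x3) and "t" (3): a world point X has camera coordinates R X + t. Camera axes: x right, y down, z forward; pixel columns grow to the right and rows downward; lengths in m; the calibration is good to about 2 mm. The wrist camera is an equidistant fisheye: a pixel r from the principal point sees the ray r / f radians off the axis. A picture is of the moment at which its call begins.
- workorder.job_done(): hands the job in, once; it reports no verdict.
The state is a dict: "t": time; "joint_pos": joint angles; "dq": joint speeds; "effort": joint torques, N m; "tcp_pos": TCP position; "tool_rot": TCP orientation; "contact_force": force on the tool from outside, world axes, zero at the start; "wrist_torque": the same for the moment, N m; "finger_gap": finger opening in m.
Only numpy, scipy, OpenCV 4.12 (cv2) and the standard library are available. Lean on these libraries where they do the work, as an engineer would, in place of code of your own. Each camera call takes 0.05 s, during which the arm holds its last target. There are 200 camera calls.

## Working session

There is one attempt and no reset: what is moved stays moved. The work goes in short steps, Python scripts to look and compute and a tool call to move; the robot and the scene stay as the last step left them, time stands still between calls to the robot, and variables do not carry over. Pictures are saved under pics/ and viewed, about 8 in all and at most 12, crops included, and the job is handed in when it is done.

Besides the shell and the picture viewer there is one more tool, called after "Call:" as a command line: name --argument value ..., lists and objects as JSON in quotes. move_arm: Moves the arm, as the interface text tells. Its arguments: {"type":"object","properties":{"rows":{"type":"array"},"newtons":{"type":"number"}},"required":["rows"]}

```bash
mkdir -p pics
cat > h.py <<'E'
import numpy as np, cv2
from cell import ctrl, grab_frame, workorder
def pts(f):
    "world points per pixel (pinhole)"
    z=f["range_z"]; K=f["K"]; v,u=np.mgrid[:z.shape[0],:z.shape[1]]
    c=np.stack([(u-K[0,2])/K[0,0]*z,(v-K[1,2])/K[1,1]*z,z],-1)
    return (c-f["t"])@f["R"]
E
python3 - <<'E'
from h import *
for n in("top","scene"):
    f=grab_frame(n); cv2.imwrite(f"pics/{n}1.png",f["frame"]); print(n,f["K"][0],f["R"].round(3).tolist(),f["t"], (f["range_z"]>0).mean())
s=ctrl.read_state(); print(s["t"],s["tcp_pos"],s["tool_rot"],s["contact_force"],s["finger_gap"])
E
```

```text
top [369.26276759   0.         322.84722131] [[0.005, -1.0, -0.004], [-0.997, -0.004, -0.079], [0.079, 0.004, -0.997]] [0.00756931 0.59909929 0.63207901] 0.9960078125
scene [500.72449322   0.         332.08640167] [[-0.801, 0.598, 0.017], [0.365, 0.511, -0.778], [-0.474, -0.617, -0.628]] [ 0.45929273 -0.20223744  1.04304352] 0.99612890625
0.1 [ 0.21345196 -0.64013624  0.40379881] [[ 9.48651145e-01  3.16323639e-01 -6.00010447e-04]
 [ 3.16324206e-01 -9.48649657e-01  1.68091969e-03]
 [-3.74850719e-05 -1.78440422e-03 -9.99998407e-01]] [-0.25112757 -0.15509609 -0.50657545] 0.0869994538920431
```

View pics/top1.png

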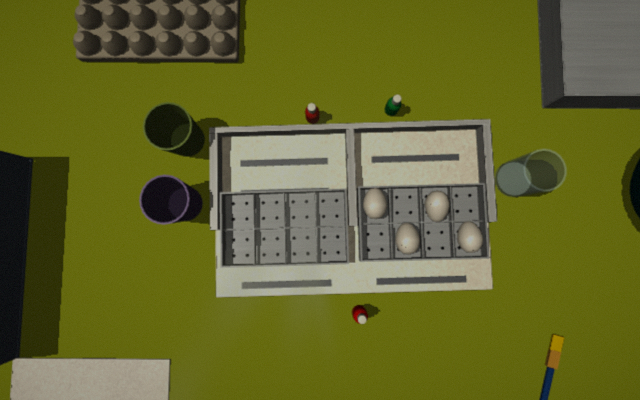

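View pics/scene1.png

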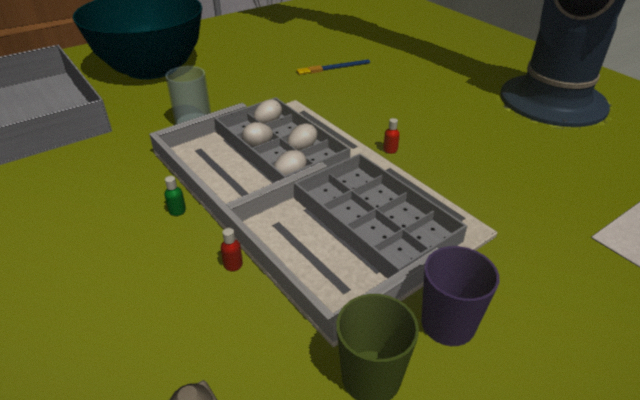

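Top view: the egg tray is in the right (−y) lane, its near wall at row ~260, columns 358–489, with the empty tray at the left. The stop is at the top (row ~130). Next I'll rectify the image onto the rim plane, z = 40 mm.

```bash
cat >> h.py <<'E'
def rect(f,z,x0,x1,y0,y1,s=1000.):
    "plane z image: row 0 = x1 (up is +x), col 0 = y1 (left is +y), s px per m"
    M=f["K"]@np.column_stack([f["R"][:,0],f["R"][:,1],f["R"][:,2]*z+f["t"]])
    A=np.array([[0,-1/s,x1],[-1/s,0,y1],[0,0,1]])
    H=M@A
    size=(int((y1-y0)*s),int((x1-x0)*s))
    return cv2.warpPerspective(f["frame"],H,size,flags=cv2.INTER_LINEAR|cv2.WARP_INVERSE_MAP), H
E
python3 - <<'E'
from h import *
f=grab_frame("top"); P=pts(f)
for u,v in((217,296),(491,290),(212,128),(490,122),(358,260),(489,258),(425,180),(425,270)): print(u,v,P[v,u].round(3))
c=(P[290,491]+P[296,217]+P[128,212]+P[122,490])/4; print(c)
I,H=rect(f,.040,c[0]-.22,c[0]+.2,c[1]-.29,c[1]+.29)
print("x1,y1",c[0]+.2,c[1]+.29)
cv2.imwrite("pics/rect.png",cv2.convertScaleAbs(I,alpha=1.2))
# deck outline: white/grey (low saturation), largest blob
hsv=cv2.cvtColor(f["frame"],cv2.COLOR_BGR2HSV)
m=((hsv[...,1]<90)).astype(np.uint8)
m[:, :208]=0; m[:,497:]=0; m[:110]=0; m[310:]=0
cs,_=cv2.findContours(m,0,2); k=max(cs,key=cv2.contourArea)
print(cv2.minAreaRect(k))
E
```

```text
217 296 [0.432 0.198 0.011]
491 290 [ 0.443 -0.294 -0.001]
212 128 [0.727 0.205 0.042]
490 122 [ 0.753 -0.302 -0.   ]
358 260 [ 0.497 -0.053  0.014]
489 258 [ 0.501 -0.288  0.008]
425 180 [ 0.641 -0.175  0.011]
425 270 [ 0.479 -0.173  0.01 ]
[ 0.58888939 -0.0481638   0.0131155 ]
x1,y1 0.7888893905844085 0.24183619878677076
((352.340087890625, 207.5635223388672), (170.77906799316406, 287.2874755859375), 88.31531524658203)
```

View pics/rect.png

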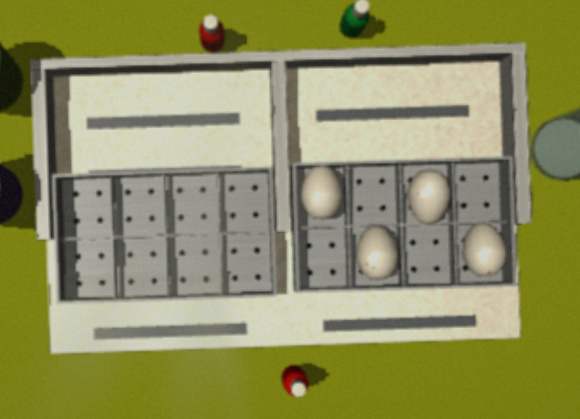

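The rectified view (1 mm/px) shows:
- **Rack:** yawed about +1.9°; the stop's back edge runs (32,60)–(525,44).
- **Egg tray near wall:** (294,291)–(513,284), so its centre is at world (0.501, −0.162).
- **Travel:** about 95 mm to the stop.

I'll move above a point behind the wall, with the fingers shut and squared to the rack.

Call:
move_arm --rows '[0.04,-0.04,0,0,0,5,0,0.08,-0.08,0,0,0,10,0,0.12,-0.12,0,0,0,16.5,0,0.16,-0.157,0,0,0,16.5,0,0.2,-0.195,0,0,0,16.5,0,0.24,-0.235,0,0,0,16.5,0,0.28,-0.275,0,0,0,16.5,0,0.32,-0.312,0,0,0,16.5,0,0.355,-0.345,0,0,0,16.5,0,0.385,-0.3745,0,0,0,16.5,0,0.385,-0.3745,0,0,0,16.5,0,0.385,-0.3745,0,0,0,16.5,0]' --newtons 20

```text
t: 1.65
tcp_pos: [0.4599, -0.1637, 0.4042]
tool_rot: [[0.999, 0.033, -0.001], [0.033, -0.999, 0.001], [-0.001, -0.001, -1.0]]
contact_force: [-0.3, -0.7, -0.5]
finger_gap: 0.0007
```

Run:
```python
from h import *
s=ctrl.read_state(); print(s["t"],s["tcp_pos"],s["tool_rot"].round(4) if hasattr(s["tool_rot"],"round") else s["tool_rot"],s["contact_force"],s["finger_gap"],s["joint_pos"])
f=grab_frame("scene"); P=pts(f)
Q=P[80:180,230:330]; print("egg top z",Q[(Q[...,0]>.5)&(Q[...,0]<.64)&(Q[...,1]<-.06)&(Q[...,1]>-.28)&(Q[...,2]<.12)][:,2].max())
```

```text
1.65 [ 0.45989831 -0.16368751  0.40423134] [[ 0.9994  0.0333 -0.0013]
 [ 0.0333 -0.9994  0.001 ]
 [-0.0013 -0.0011 -1.    ]] [-0.28819208 -0.745144   -0.45563355] 0.0006639121647842033 [ 0.50682085  0.18026496 -0.28446109  1.95180879  0.0583095   1.01887173
 -1.34141377]
egg top z 0.05536925359522806
```

Call:
move_arm --rows '[0,0,0.05,0,0,0,0,0,0,0.1,0,0,0,0,0,0,0.14,0,0,0,0,0,0,0.17,0,0,0,0,0,0,0.185,0,0,0,0,0,0,0.2,0,0,0,0,0,0,0.2,0,0,0,0,0,0,0.2,0,0,0,0]'

```text
t: 2.7
tcp_pos: [0.4599, -0.1642, 0.205]
tool_rot: [[0.999, 0.032, 0.0], [0.032, -0.999, 0.0], [0.0, -0.0, -1.0]]
contact_force: [0.1, 0.2, 0.1]
finger_gap: 0.0004
```

Run:
```python
from h import *
f=grab_frame("scene"); cv2.imwrite("pics/s2.png",cv2.resize(f["frame"][60:260,150:470],None,fx=2.4,fy=2.4,interpolation=2))
```

```text
(no output)
```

View pics/s2.png

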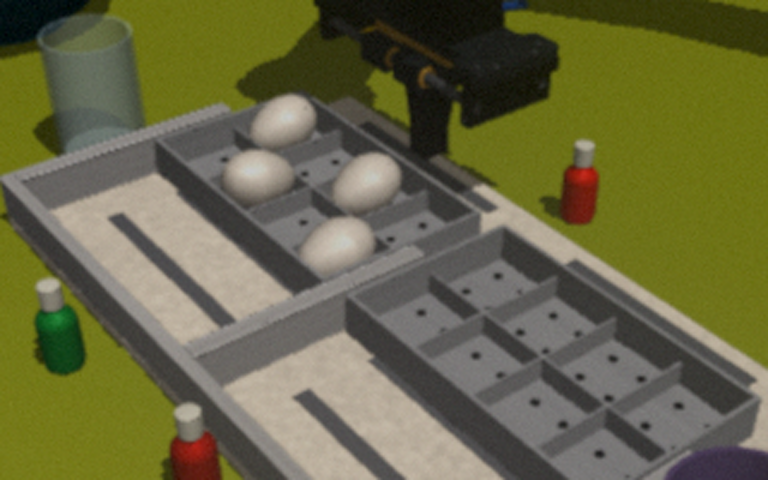

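The shut fingers (430,150) stand behind the middle of the near wall, and the body clears the eggs. I'll approach and start pushing gently.

Call:
move_arm --rows '[0.008,0,0,0,0,0,0,0.016,0,0,0,0,0,0,0.022,0,0,0,0,0,0,0.025,0,0,0,0,0,0,0.028,0,0,0,0,0,0,0.031,0,0,0,0,0,0,0.034,0,0,0,0,0,0,0.037,0,0,0,0,0,0,0.04,0,0,0,0,0,0,0.043,0,0,0,0,0,0,0.046,0,0,0,0,0,0,0.049,0,0,0,0,0,0]'

```text
t: 4.25
tcp_pos: [0.5072, -0.1628, 0.2046]
tool_rot: [[0.999, 0.031, -0.005], [0.031, -1.0, 0.001], [-0.005, -0.001, -1.0]]
contact_force: [-5.3, -0.9, 2.6]
finger_gap: 0.0008
```

Call:
move_arm --rows '[0.004,0,0,0,0,0,0,0.008,0,0,0,0,0,0,0.012,0,0,0,0,0,0,0.016,0,0,0,0,0,0,0.02,0,0,0,0,0,0,0.024,0,0,0,0,0,0]'

```text
t: 5.0
tcp_pos: [0.5314, -0.162, 0.2043]
tool_rot: [[0.999, 0.031, -0.005], [0.031, -1.0, 0.001], [-0.005, -0.001, -1.0]]
contact_force: [-1.3, 0.8, -2.0]
finger_gap: 0.0005
```

Run:
```python
from h import *
s=ctrl.read_state(); print(s["t"],s["tcp_pos"],s["contact_force"],s["wrist_torque"])
f=grab_frame("scene"); cv2.imwrite("pics/s3.png",cv2.resize(f["frame"][60:260,150:470],None,fx=2.4,fy=2.4,interpolation=2))
```

```text
5.0 [ 0.53144552 -0.16198938  0.20426454] [-1.26554395  0.75889707 -1.96368864] [-0.03635489  0.54919895  0.01539016]
```

View pics/s3.png

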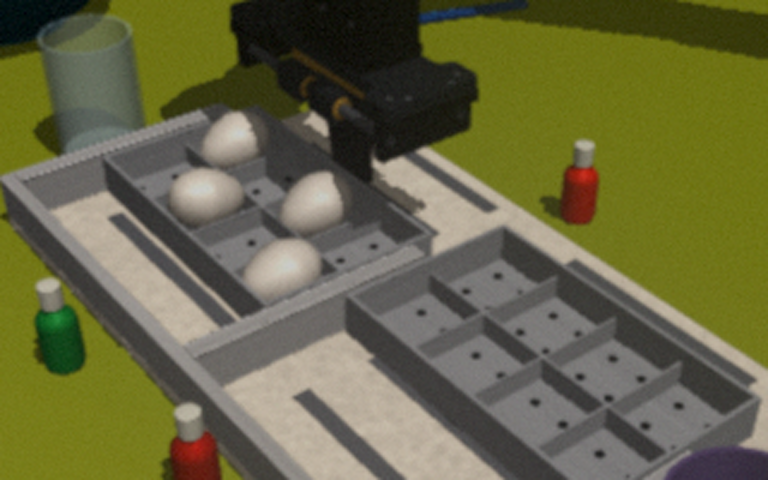

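The tray is sliding flat and square, and the push force is low (1–5 N). Continuing.

Call:
move_arm --rows '[0.004,0,0,0,0,0,0,0.008,0,0,0,0,0,0,0.012,0,0,0,0,0,0,0.016,0,0,0,0,0,0,0.02,0,0,0,0,0,0,0.024,0,0,0,0,0,0,0.028,0,0,0,0,0,0,0.032,0,0,0,0,0,0,0.036,0,0,0,0,0,0,0.04,0,0,0,0,0,0,0.043,0,0,0,0,0,0,0.045,0,0,0,0,0,0]'

```text
t: 6.55
tcp_pos: [0.5771, -0.1605, 0.2044]
tool_rot: [[0.999, 0.031, -0.005], [0.031, -1.0, 0.001], [-0.005, -0.001, -1.0]]
contact_force: [-5.6, -0.2, 4.5]
finger_gap: 0.0002
```

Call:
move_arm --rows '[0.0015,0,0,0,0,0,0,0.003,0,0,0,0,0,0,0.0045,0,0,0,0,0,0,0.006,0,0,0,0,0,0]'

```text
t: 7.05
tcp_pos: [0.5832, -0.1604, 0.2044]
tool_rot: [[0.999, 0.031, -0.005], [0.031, -1.0, 0.0], [-0.005, -0.001, -1.0]]
contact_force: [-5.0, 0.2, 3.6]
finger_gap: 0.0005
```

Run:
```python
from h import *
s=ctrl.read_state(); print(s["t"],s["tcp_pos"],s["contact_force"])
f=grab_frame("scene"); cv2.imwrite("pics/s4.png",cv2.resize(f["frame"][60:260,140:460],None,fx=2.4,fy=2.4,interpolation=2))
```

```text
7.05 [ 0.58316581 -0.16037474  0.2044265 ] [-4.95474278  0.21801127  3.56718035]
```

View pics/s4.png

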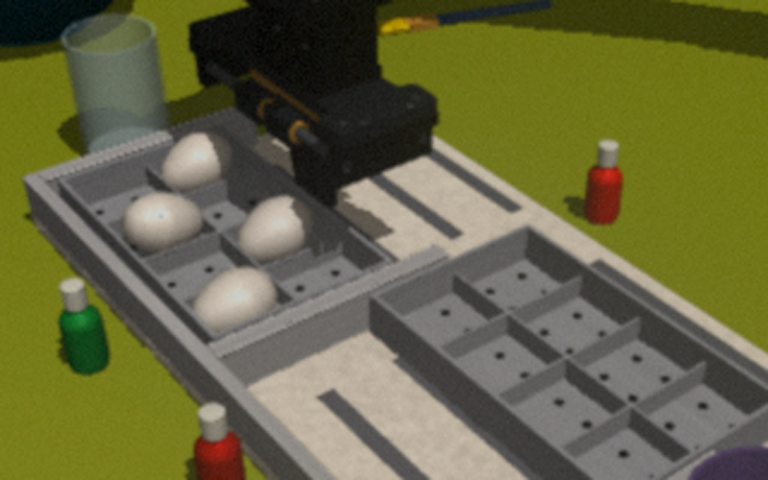

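The far wall is within a few mm of the stop (left edge of the tray, around (65,185)–(215,345)). I'll close in with small steps and watch the force.

Call:
move_arm --rows '[0.001,0,0,0,0,0,0,0.002,0,0,0,0,0,0,0.003,0,0,0,0,0,0]'

```text
t: 7.48
tcp_pos: [0.5864, -0.1603, 0.2044]
tool_rot: [[0.999, 0.031, -0.004], [0.031, -1.0, 0.0], [-0.004, -0.001, -1.0]]
contact_force: [-5.4, -0.8, 3.1]
finger_gap: 0.0005
```

Call:
move_arm --rows '[0.001,0,0,0,0,0,0,0.002,0,0,0,0,0,0]'

```text
t: 7.72
tcp_pos: [0.5885, -0.1602, 0.2044]
tool_rot: [[0.999, 0.031, -0.004], [0.031, -1.0, 0.0], [-0.004, -0.001, -1.0]]
contact_force: [-3.9, -0.4, 2.6]
finger_gap: 0.0004
```

Call:
move_arm --rows '[0.001,0,0,0,0,0,0,0.0015,0,0,0,0,0,0]'

```text
t: 7.98
tcp_pos: [0.5901, -0.1601, 0.2044]
tool_rot: [[0.999, 0.031, -0.004], [0.031, -1.0, 0.0], [-0.004, -0.001, -1.0]]
contact_force: [-5.0, -0.4, 3.4]
finger_gap: 0.0003
```

Call:
move_arm --rows '[0.001,0,0,0,0,0,0,0.0015,0,0,0,0,0,0]'

```text
t: 8.22
tcp_pos: [0.5912, -0.1601, 0.2044]
tool_rot: [[0.999, 0.031, -0.006], [0.031, -1.0, 0.0], [-0.006, -0.001, -1.0]]
contact_force: [-6.7, 0.6, 5.2]
finger_gap: 0.0005
```

Call:
move_arm --rows '[0.001,0,0,0,0,0,0,0.001,0,0,0,0,0,0]'

```text
t: 8.48
tcp_pos: [0.5916, -0.1601, 0.2044]
tool_rot: [[0.999, 0.031, -0.008], [0.031, -1.0, 0.0], [-0.008, -0.001, -1.0]]
contact_force: [-6.6, -0.3, 5.1]
finger_gap: 0.0005
```

Run:
```python
from h import *
s=ctrl.read_state(); print(s["t"],s["tcp_pos"],s["contact_force"])
f=grab_frame("scene"); cv2.imwrite("pics/s5.png",cv2.resize(f["frame"][100:225,140:320],None,fx=4.4,fy=4.4,interpolation=2))
```

```text
8.475 [ 0.59160938 -0.16014989  0.20440419] [-6.64353796 -0.3408938   5.06977763]
```

View pics/s5.png

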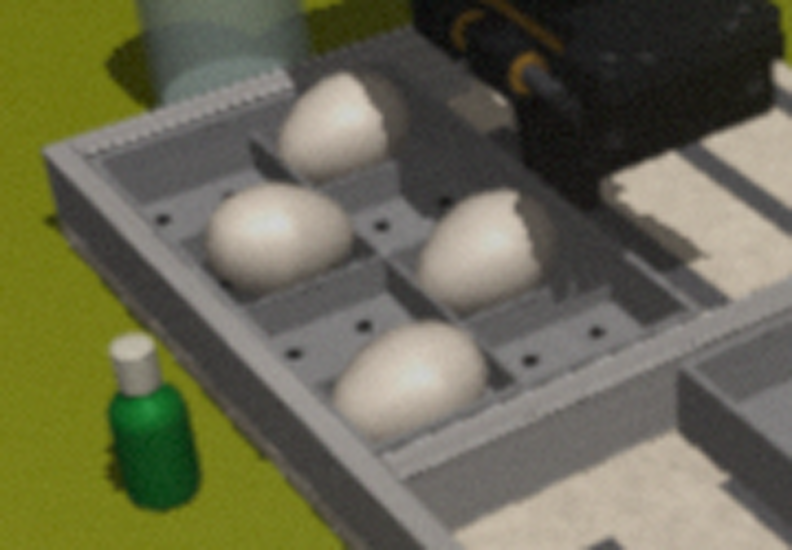

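The far wall now lies along the stop with no deck visible, and the arm is starting to stall. I'll press a little more to confirm.

Call:
move_arm --rows '[0.001,0,0,0,0,0,0,0.002,0,0,0,0,0,0,0.002,0,0,0,0,0,0]'

```text
t: 8.9
tcp_pos: [0.5924, -0.1601, 0.2043]
tool_rot: [[0.999, 0.031, -0.013], [0.031, -1.0, 0.0], [-0.013, -0.001, -1.0]]
contact_force: [-9.1, 1.7, 7.0]
finger_gap: 0.0005
```

Call:
move_arm --rows '[0.001,0,0,0,0,0,0,0.002,0,0,0,0,0,0,0.002,0,0,0,0,0,0]'

```text
t: 9.28
tcp_pos: [0.5932, -0.1602, 0.2042]
tool_rot: [[0.999, 0.031, -0.017], [0.031, -1.0, 0.0], [-0.017, -0.001, -1.0]]
contact_force: [-9.4, -0.4, 7.6]
finger_gap: 0.0003
```

The fingertip stayed at x = 0.5901 while the force rose to 9–12 N, so the tray is seated. Backing off and lifting.

Call:
move_arm --rows '[-0.005,0,0,0,0,0,0,-0.015,0,0,0,0,0,0,-0.03,0,0,0,0,0,0,-0.05,0,0,0,0,0,0,-0.07,0,0,0,0,0,0,-0.08,0,-0.03,0,0,0,0,-0.09,0,-0.07,0,0,0,0,-0.1,0,-0.12,0,0,0,0,-0.1,0,-0.16,0,0,0,0,-0.1,0,-0.2,0,0,0,0]'

```text
t: 10.52
tcp_pos: [0.4957, -0.1633, 0.4074]
tool_rot: [[0.999, 0.03, -0.016], [0.03, -1.0, -0.0], [-0.016, -0.0, -1.0]]
contact_force: [-0.1, -0.1, -0.1]
finger_gap: 0.0004
```

Call:
move_arm --rows '[0,0.05,0,0,0,0,0,0,0.1,0,0,0,0,0,0,0.15,0,0,0,0,0,0,0.2,0,0,0,0,0,0,0.25,0,0,0,0,0,0,0.3,0,0,0,0,0,0,0.3,0,0,0,0,0]'

```text
t: 11.4
tcp_pos: [0.5022, -0.4678, 0.4062]
tool_rot: [[1.0, 0.023, -0.017], [0.023, -1.0, -0.002], [-0.018, 0.002, -1.0]]
contact_force: [-0.5, -0.5, -0.0]
finger_gap: 0.0005
```

Run:
```python
from h import *
s=ctrl.read_state(); print(s["t"],s["tcp_pos"],s["contact_force"])
f=grab_frame("top")
I,H=rect(f,.040,.5889-.12,.5889+.2,-.0482-.29,-.0482+.09,2000)
cv2.imwrite("pics/r6.png",cv2.convertScaleAbs(I,alpha=1.2)[:600])
```

```text
11.4 [ 0.50220735 -0.46778004  0.40623704] [-0.46995253 -0.50884775 -0.00149767]
```

View pics/r6.png

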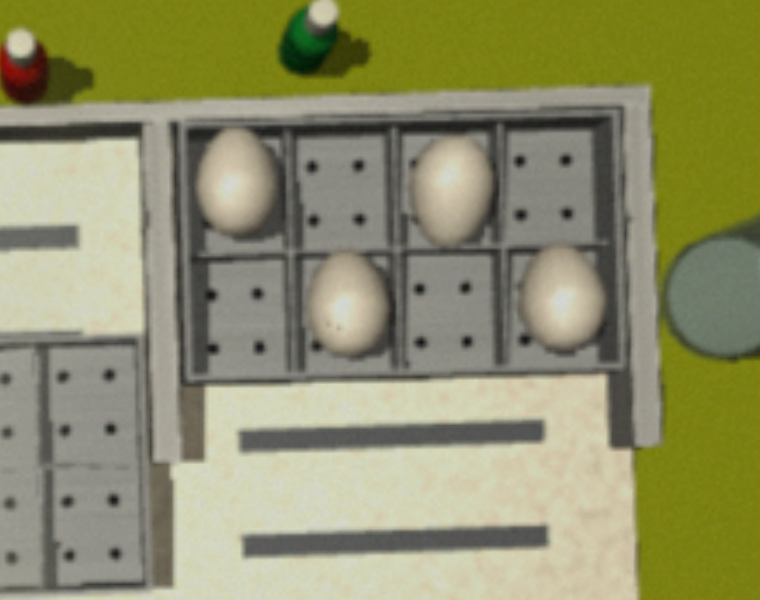

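The tray sits flush and parallel against the stop (near edge (185,382)–(623,369)). All 4 eggs are in place, the empty tray has not moved, and the arm is clear.

```bash
python3 -c "
from cell import workorder; print(workorder.job_done())"
```

```text
the job is handed in; nothing more can be done
None
```

The egg tray is fully home against the back stop, and the job is handed in at about 11.5 s of robot time. I pushed it about 100 mm along the −y lane with shut fingers on the middle of its near wall. The empty tray was left alone.

- **Push force:** it was about 1–6 N while the tray slid. At the stop I pressed up to about 9.4 N along the lane, and the fingertip stayed at x = 0.590 m, so the tray is seated.
- **Final top view:** the tray is square and flush with the stop, and all 4 eggs are in it. The empty tray is where it was, and the arm is raised and clear of everything.
- **One disagreement:** my first image estimate gave about 95 mm of travel, but the tray actually moved about 100 mm. I put this down to reading the image by eye; the stall and the final view both agree that it is home.

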